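# Load the connector carrier and index it to the press

## Robot

A 6-joint arm with a two-finger parallel gripper is mounted at the origin on the work surface. World frame = base frame: x ahead of the robot, y to its left, z up, the work surface at z = 0. Lengths are in m, angles in rad, forces in N, time in s.
With the tool pointing down it reaches from about 0.325 to 0.75 m from the base axis. Payload 7.6 kg.
Tool frame: the origin (TCP) lies at the very end of the fingers, on their centre line; the grasp point (between the pads) lies 19 mm behind it; z points along the fingers, y is the direction in which the jaws open and shut (so a half turn about z gives the same grasp; the last joint's range is limited). The gripper opens to 85 mm and grips with 20 to 120 N. Pads are 22 mm wide; open, the fingers measure 114 mm over their backs; the gripper's body (76 mm by 85 mm) begins 54 mm behind the grasp point. The pads swing forward as they close: fully open they stand 13 mm farther back than shut.
Start: joints at [-1.247, 0.052, 1.401, -0, 1.689, -0.07], TCP at [0.201, -0.485, 0.195] pointing down, gripper open.
Joint ranges: [-2.9, 2.9], [-0.91, 2.17], [0.12, 2.37], [-1.06, 4.2], [0.26, 2.73], [-2.93, 2.93]. Speed limits (rad/s): [2.57, 2.57, 3.01, 3.14, 3.14, 3.14].

## Interface

Orientations are given as a unit quaternion [w, x, y, z].
In Python, from station import sensors, grab_frame, calibration, sign_off, outline_of, place_of gives the robot as it stands. The module is installed in compiled form; this text tells all that it offers.
- The arm moves only by the tool step_arm, never from a script. Its argument "series" is a list of rows, each an object with "offset": the shift along the tool's x, y, z in m, a list of three; "roll": the turn about the tool's z in degrees. In form: [{"offset": [tx, ty, tz], "roll": roll}, ...]. A call has 1 to 10 rows; each row shifts and turns the commanded pose from where the row before left it, along the tool's axes as they then stand; what a row does not reach is not made up. A row lasts 1/8 s, in which the tool goes at most 62.5 mm and 10.7 degrees, less where a joint would pass 70% of its speed; a pose out of reach is approached as far as the arm can. A call with a gripper value outside its range is refused whole. "grip" is the opening, from -1 (shut) to 1 (fully open), set as the call begins (left out, the last holds). The fingers move at their own pace and stop on an object; "force" is the grip in N (left out, the last holds). Time passes only in rows, so rows that do not move let the fingers close. It gives the time, the measured TCP pose, the force and the opening at its end, in the units of the state.
- sensors.read_state(): the state, without advancing time (a new reading comes with each control period).
- grab_frame(name): name is "scene" or "side" or "wrist"; returns the picture (400x640x3 uint8, red, green, blue); there is no depth.
- calibration(name): a dict with "intrinsics" (3x3 intrinsics, pixels), "rvec" (rotation vector, rad) and "tvec" (3), from world to camera coordinates, as OpenCV has them. Camera axes: x right, y down, z forward; pixel columns grow to the right and rows downward; lengths in m; the calibration is good to about 2 mm. A picture is of the moment at which its call begins: read the wrist's pose just before it. calibration takes no time and is no camera call; for the wrist camera it gives the pose at the moment of the call.
- sign_off(): hands the job in, once; it reports no verdict.
Trained networks look in the newest picture that a camera, given by its name, has taken for a name from the list of things; names that differ only in an ending like _2 or _b are one class to them, and where a whole thing is asked for, a point or a joint stands for the part that bears it (a point fixed in the world has none). Each returns a list of dicts, best first, with "p" (0 to 1); they miss things now and then, are a little off and sometimes report something else, mostly with a low value. They report only what shows in the picture. A call takes as long as a camera call. They do not tell look-alikes from the thing itself.
- outline_of(query, camera): "region" (400x640 bool, what is visible of it) and "extent" ([left, top, right, bottom] in pixels, round what is visible of it).
- place_of(query, camera): "position" ([column, row] in pixels: a listed point, or the origin of a listed thing).
The state is a dict: "clock": time; "joint_positions": joint angles; "qvel": joint speeds; "tau": joint torques, N m; "tcp_pos": TCP position; "tool_rot": TCP orientation; "contact_force": force on the tool from outside, world axes, zero at the start; "ft_torque": the same for the moment, N m; "grip_width": opening from 0.0 (shut) to 1.0 (fully open).
Only numpy, scipy, OpenCV 4.12 (cv2) and the standard library are available. Lean on these libraries where they do the work, as an engineer would, in place of code of your own. Each camera call takes 0.05 s, during which the arm holds its last target. There are 200 camera calls.

## Task

Stand the two loose connector housings in the carrier on the rail slide, each fully down in the pocket that fits its length, and let go of them. Then push the carrier along the rail towards the small press until it clicks into the hidden spring detent of the press station, which you can only feel, and leave it held there with both housings still in place. Do not shift or tip the jar or the roll of tape.

Things in the scene. Friction and masses are not known exactly. Their poses are not given: they have to be found in the camera images.
- rail: Fixed rail slide: grey base plate 100 x 400 x 10 mm, two steel rails on it (top 20 mm above the bench). Origin on the bench under its middle. Its +y axis points along the rail to a small bench press beyond its end (local y 200 to 330 mm, up to 160 mm high). The carrier moves along +y.
- carrier (a joint): Aluminium carrier, 90 mm across the rail, 130 mm along it, 22 to 44 mm above the bench, captive on the rails. Value: travel along the rail's +y, 0 to 0.21 m; its centre is at local x = 0, y = value - 0.11. Starts at 0 to 0.04, stays where left (friction 2 N). The detent catches it somewhere between 0.15 and 0.19, without play; just over 20 N drive it out of the notch. If overrun, push it back.
- plunger (a joint): Hidden spring plunger of the station; its place along the rail is not given and differs each time. Lift in m: 0 before the carrier reaches it, about 0.005 riding on the carrier's track, about 0.001 seated in its notch. The carrier's entry ramp lifts it over 38 mm of travel (push up to about 11 N), then it rides level for about 18 mm (about 6 N) up to the notch.
- cover (a point): Middle of the top of the fixed grey sheet cover on the rail's far side that hides the plunger: 35 mm across the rail, 190 mm along it, top 78 mm above the bench. Axes as the rail's.
- long_pocket (a point): Middle of the floor of the carrier's longer pocket, nearer the press (35 mm ahead of the carrier's centre): opening 48 mm across the rail, 31 mm along it, 12 mm deep, open at the top; floor 32 mm above the bench. Axes as the rail's.
- short_pocket (a point): Middle of the floor of the carrier's shorter pocket, 35 mm behind the carrier's centre: opening 36 mm across the rail, 31 mm along it, 12 mm deep; floor 32 mm above the bench. Axes as the rail's.
- push_face (a point): Middle of the carrier's rear end face (the one away from the press), a flat upright face 90 mm wide, from 22 to 44 mm above the bench; this point is 33 mm above it. Push here along the rail's +y. Axes as the rail's.
- long_housing: Off-white plastic connector housing, a block 40 x 24 x 32 mm (x, y, z) with two rows of five dark openings on top; about 25 to 50 g. Origin at the centre of its underside. Stands loose on the bench; goes in the long pocket with its length across the rail.
- short_housing: The same, 28 x 24 x 32 mm with two rows of three openings; goes in the short pocket with its length across the rail.
- jar: Bystander: clear jar with white cap, 58 mm across, 70 mm high, between the housings. Origin at the centre of its underside.
- tape: Bystander: black roll of tape lying flat, 72 mm across, 19 mm high. Origin at the centre of its underside.
Things that resemble listed ones, but are neither listed nor needed, are in the scene too. What is shaped like the short_housing but green or pink is not meant.

How it is judged:
On the way, in this order (a step that is already met when the one before it is completed fails the run):
1. both housings stand fully down in their own pockets and are let go (horizontal distance between long_housing and long_pocket below 0.009 m and z of long_housing in the frame of long_pocket between -0.004 and 0.004 m and angle between each of long_housing, short_housing's own z axis and vertical below 0.15 rad and horizontal distance between short_housing and short_pocket below 0.009 m and z of short_housing in the frame of short_pocket between -0.004 and 0.004 m and contact force between the fingers and long_housing below 0.1 N and contact force between the fingers and short_housing below 0.1 N), for 0.2 s.
2. the carrier is pushed until the plunger sits in its notch (value of joint carrier between 0.143 and 0.197 m and value of joint plunger below 0.003 m and velocity of joint carrier between -0.005 and 0.005 m/s), for 0.2 s.
At the end, for the whole second after the job is handed in: Both housings stand upright (within 0.15 rad) in their own pockets, underside within 4 mm of the pocket floor and 9 mm of its middle, and the carrier rests in the station detent: its travel between 0.143 and 0.197 m with the plunger dropped into the notch (lift under 3 mm), not moving (all of step 2 and horizontal distance between long_housing and long_pocket below 0.009 m and z of long_housing in the frame of long_pocket between -0.004 and 0.004 m and angle between each of long_housing, short_housing's own z axis and vertical below 0.15 rad and horizontal distance between short_housing and short_pocket below 0.009 m and z of short_housing in the frame of short_pocket between -0.004 and 0.004 m); the robot touches nothing.
It fails at once if the jar is shifted more than 15 mm or tipped (distance of jar from where it was at the start of the episode above 0.015 m or angle between jar's own z axis and vertical above 0.3 rad).
It fails at once if the tape is shifted more than 15 mm or tipped (distance of tape from where it was at the start of the episode above 0.015 m or angle between tape's own z axis and vertical above 0.3 rad).
It also fails if it takes over 72 s, if anything falls off the work surface, if the arm or the gripper's body presses on something with over 40 N, if the wrist force passes 120 N, or if a joint passes its speed limit or range.

## Working session

There is one attempt and no reset: what is moved stays moved. The work goes in short steps, Python scripts to look and compute and a tool call to move; the robot and the scene stay as the last step left them, time stands still between calls to the robot, and variables do not carry over. Pictures are saved under pics/ and viewed, about 8 in all and at most 12, crops included, and the job is handed in when it is done.

Besides the shell and the picture viewer there is one more tool, called after "Call:" as name(argument=value, ...), one argument or row to a line, values as JSON. step_arm: Moves the arm, as the interface text tells. Its arguments: {"type":"object","properties":{"series":{"type":"array"},"grip":{"type":"number"},"force":{"type":"number"}},"required":["series"]}

```bash
mkdir -p pics
cat > h.py <<'E'
import numpy as np, cv2
from station import sensors, grab_frame, calibration, sign_off, outline_of, place_of
def ray(cam,px):
    c=calibration(cam);K=np.array(c["intrinsics"],float);R=cv2.Rodrigues(np.array(c["rvec"],float))[0];t=np.array(c["tvec"],float).ravel()
    d=R.T@np.linalg.inv(K)@np.array([px[0],px[1],1.]);return -R.T@t,d
def at_z(cam,px,z):
    o,d=ray(cam,px);return o+d*(z-o[2])/d[2]
def proj(cam,P):
    c=calibration(cam);return cv2.projectPoints(np.array(P,float).reshape(-1,3),np.array(c["rvec"],float),np.array(c["tvec"],float),np.array(c["intrinsics"],float),None)[0].reshape(-1,2)
def save(cam,name):
    im=grab_frame(cam);cv2.imwrite("pics/"+name,im[:,:,::-1]);return im
E
python3 - <<'E'
from h import *
np.set_printoptions(precision=4,suppress=True)
print(sensors.read_state())
zs=dict(long_housing=0,short_housing=0,jar=0,tape=0,rail=0,cover=.078,long_pocket=.032,short_pocket=.032,push_face=.033)
ims=[]
for cam in("scene","side"):
    ims.append(save(cam,cam+"0.png"))
    print(cam,ray(cam,(320,200)))
    for q,z in zs.items():
        for r in place_of(q,cam)[:4]:
            print(q,round(r["p"],2),np.round(r["position"],1),at_z(cam,r["position"],z)[:2])
E
```

```text
{'clock': 0.0, 'joint_positions': array([-1.2473,  0.0529,  1.4017,  0.    ,  1.6886, -0.0703]), 'qvel': array([ 0.0006, -0.0002,  0.0004,  0.0005,  0.0016,  0.0013]), 'tau': array([  0.    , -38.1671, -36.0184,  -0.0001,   0.0061,   0.    ]), 'tcp_pos': array([ 0.2013, -0.4845,  0.194 ]), 'tool_rot': array([-0.0008,  0.9807,  0.1956, -0.0001]), 'contact_force': array([ 0.7005, -0.7461, -0.758 ]), 'ft_torque': array([-0.0584,  0.0049, -0.0594]), 'grip_width': 0.9983874775750305}
scene (array([1.218 , 0.0304, 0.5534]), array([-0.8185, -0.0281, -0.5738]))
long_housing 0.58 [349.5 197.3] [0.4169 0.0797]
short_housing 0.77 [235.1 231. ] [ 0.5525 -0.1913]
short_housing 0.67 [261.5 191.5] [ 0.3877 -0.1543]
short_housing 0.56 [241.  208.4] [ 0.4639 -0.1948]
short_housing 0.46 [204.5 208.6] [ 0.4642 -0.2875]
jar 0.77 [303.8 195.9] [ 0.4095 -0.0395]
tape 0.83 [412.6 201.8] [0.4383 0.2385]
tape 0.36 [282.3 236.3] [ 0.5715 -0.0793]
cover 0.67 [382.8 239. ] [0.6709 0.1302]
long_pocket 0.65 [313.9 239.3] [ 0.6187 -0.005 ]
short_pocket 0.58 [280.5 237.8] [ 0.6137 -0.0763]
push_face 0.8 [265.1 234.3] [ 0.6034 -0.1106]
side (array([0.111 , 0.5074, 0.6175]), array([ 0.4842, -0.6021, -0.6349]))
long_housing 0.73 [327.3 278.7] [0.434  0.0836]
long_housing 0.56 [400.1 196.3] [ 0.4562 -0.1979]
short_housing 0.75 [400.2 194.6] [ 0.4591 -0.2031]
short_housing 0.74 [363.4 182.8] [ 0.545  -0.1873]
short_housing 0.55 [419.8 217.1] [ 0.3895 -0.165 ]
short_housing 0.52 [417.5 178.8] [ 0.4588 -0.2775]
jar 0.85 [378.9 247. ] [ 0.4069 -0.0401]
tape 0.66 [264.2 331. ] [0.4444 0.2316]
rail 0.68 [265.3 228.3] [0.6102 0.0597]
cover 0.58 [208.2 200.8] [0.6822 0.13  ]
long_pocket 0.88 [290.1 198.5] [ 0.6076 -0.013 ]
short_pocket 0.58 [311.4 183.4] [ 0.6066 -0.0794]
push_face 0.75 [329.9 279.3] [0.4126 0.1046]
push_face 0.62 [319.  177.5] [ 0.6066 -0.1049]
```

View pics/scene0.png

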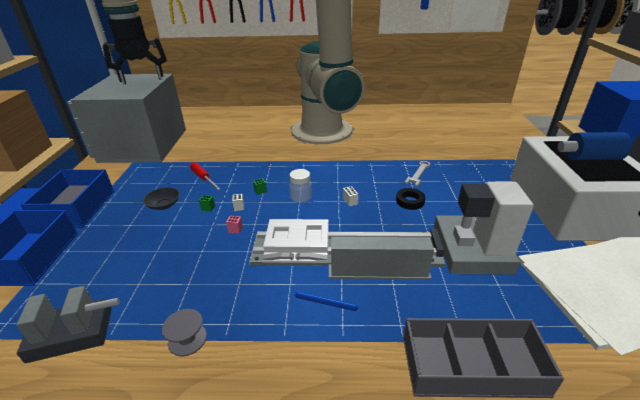

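View pics/side0.png

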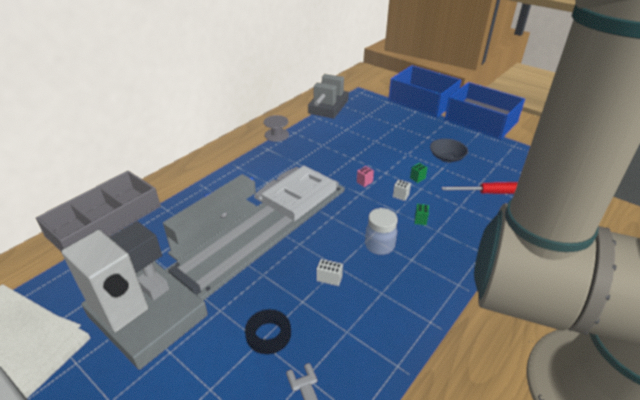

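Call:
step_arm(
  series=[
    {"offset":[0.04,-0.019,0],"roll":0},
    {"offset":[0.05,-0.0237,0],"roll":0},
    {"offset":[0.05,-0.0237,0],"roll":0},
    {"offset":[0.05,-0.0237,0],"roll":0},
    {"offset":[0.05,-0.0237,0],"roll":0},
    {"offset":[0.05,-0.0237,0],"roll":0},
    {"offset":[0.04,-0.02,0],"roll":0},
    {"offset":[0,0,0],"roll":0},
  ],
)

```text
clock: 2.0
tcp_pos: [0.4471, -0.2106, 0.1947]
tool_rot: [-0.0, 0.98, 0.198, 0.0]
contact_force: [-0.6, 0.1, -0.4]
grip_width: 0.998
```

Run:
```python
from h import *
np.set_printoptions(precision=4,suppress=True)
s=sensors.read_state();print(s["tcp_pos"],s["tool_rot"],s["clock"])
im=save("wrist","w0.png")
print(ray("wrist",(320,200)))
zs=dict(long_housing=0,short_housing=0,jar=0,long_pocket=.032,short_pocket=.032,push_face=.033,cover=.078)
for q,z in zs.items():
    for r in place_of(q,"wrist")[:4]: print(q,round(r["p"],2),np.round(r["position"],1),at_z("wrist",r["position"],z)[:2])
```

```text
[ 0.4471 -0.2106  0.1947] [-0.0002  0.9803  0.1978  0.0001] 2.0
(array([ 0.5109, -0.1843,  0.3746]), array([-0.2707, -0.1117, -0.9563]))
long_housing 0.78 [83.4 83.8] [0.4286 0.076 ]
short_housing 0.88 [262.3 195. ] [ 0.382  -0.1591]
short_housing 0.88 [340.7  83. ] [ 0.5429 -0.1974]
short_housing 0.82 [377.8 180.7] [ 0.4551 -0.2864]
short_housing 0.65 [317.5 154.3] [ 0.4568 -0.2041]
jar 0.86 [183.  143.6] [ 0.4063 -0.0489]
short_pocket 0.71 [78.5 80.6] [0.437  0.0582]
push_face 0.17 [316.4 156.5] [ 0.4586 -0.2026]
```

View pics/w0.png

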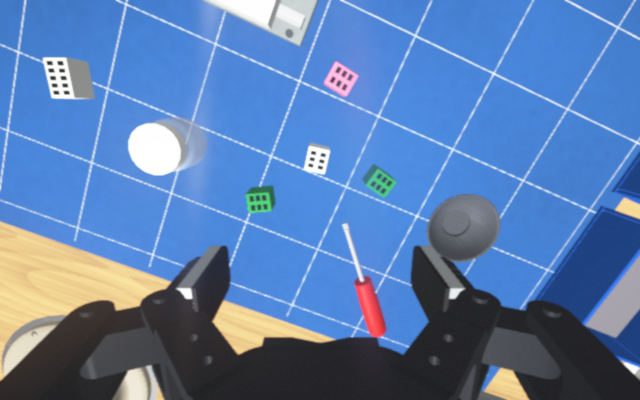

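```bash
cat >> h.py <<'E'
from scipy.optimize import minimize
def box(x,y,a,L,W,z0,z1):
    c,s=np.cos(a),np.sin(a)
    return [[x+c*u-s*v,y+s*u+c*v,z] for z in(z0,z1) for u in(-L/2,L/2) for v in(-W/2,W/2)]
def fit(cam,mask,L,W,z0,z1,x0,y0,yaws):
    m=cv2.resize(mask.astype(np.uint8),None,fx=4,fy=4,interpolation=cv2.INTER_LINEAR)
    def cost(p):
        q=proj(cam,box(*p[:2]*1e-3,p[2]/20,L,W,z0,z1))*4+1.5
        f=np.zeros_like(m);cv2.fillConvexPoly(f,cv2.convexHull(np.round(q*16).astype(np.int32)),1,shift=4)
        return 1-(f&m).sum()/max(1,(f|m).sum())
    b=None
    for a in yaws:
        p=np.array([x0*1e3,y0*1e3,a*20])
        r=minimize(cost,p,method="Nelder-Mead",options=dict(initial_simplex=[p,p+[6,0,0],p+[0,6,0],p+[0,0,4]],maxiter=150))
        if b is None or r.fun<b.fun:b=r
    return b.x/[1e3,1e3,20],1-b.fun
E
python3 - <<'E'
from h import *
np.set_printoptions(precision=4,suppress=True)
def go(cam,q,L,x,y):
    rs=outline_of(q,cam)
    for r in rs:
        m=r["region"];v,u=np.nonzero(m);p=at_z(cam,(u.mean(),v.mean()),.016)
        if np.hypot(p[0]-x,p[1]-y)<.035: print(cam,q,round(r["p"],2),m.sum(),fit(cam,m,L,.024,0,.032,x,y,np.arange(4)*np.pi/4-.2))
grab_frame("wrist");go("wrist","short_housing",.028,.457,-.203);go("wrist","long_housing",.04,.43,.078)
for c in("scene","side"):
    grab_frame(c);go(c,"short_housing",.028,.46,-.2);go(c,"long_housing",.04,.425,.08)
E
```

```text
wrist short_housing 0.69 556 (array([ 0.4569, -0.2015,  0.1988]), np.float64(0.898504711183941))
wrist long_housing 0.92 1785 (array([0.432 , 0.0813, 0.3911]), np.float64(0.9666324786324786))
scene short_housing 0.68 171 (array([ 0.4584, -0.2004,  0.1825]), np.float64(0.8805870580386924))
scene long_housing 0.76 252 (array([0.4335, 0.0785, 0.4614]), np.float64(0.9203413940256046))
side short_housing 0.58 239 (array([ 0.4586, -0.2023,  0.3059]), np.float64(0.8534915563669557))
side long_housing 0.63 518 (array([0.433 , 0.0801, 0.4679]), np.float64(0.9205938589584973))
```

Call:
step_arm(
  series=[
    {"offset":[0.0131,-0.0043,0],"roll":0},
    {"offset":[0,0,0.03],"roll":5},
    {"offset":[0,0,0.03],"roll":5},
    {"offset":[0,0,0.03],"roll":0},
    {"offset":[0,0,0],"roll":0},
  ],
  grip=0.3,
)

```text
clock: 3.48
tcp_pos: [0.4553, -0.2025, 0.1025]
tool_rot: [-0.001, 0.994, 0.11, -0.002]
contact_force: [0.3, -0.6, 0.9]
grip_width: 0.65
```

Run:
```python
from h import *
np.set_printoptions(precision=4,suppress=True)
s=sensors.read_state();q=s["tool_rot"];print(s["tcp_pos"],2*np.arctan2(q[2],q[1]),s["grip_width"])
save("wrist","w1.png");print(proj("wrist",[s["tcp_pos"]]))
for r in outline_of("short_housing","wrist"):
    m=r["region"];v,u=np.nonzero(m);p=at_z("wrist",(u.mean(),v.mean()),.016)
    if np.hypot(p[0]-.4575,p[1]+.2015)<.035: print(round(r["p"],2),m.sum(),fit("wrist",m,.028,.024,0,.032,.4575,-.2015,np.arange(4)*np.pi/4-.2))
```

```text
[ 0.4553 -0.2025  0.1025] 0.21988355060661086 0.6497131221733439
[[319.8167 223.0724]]
0.57 1075 (array([ 0.4582, -0.2028,  0.1629]), np.float64(0.9610780141843972))
```

View pics/w1.png

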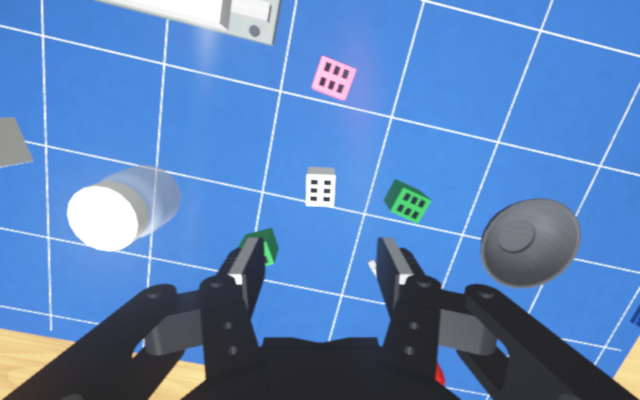

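Call:
step_arm(
  series=[
    {"offset":[0.0027,0.0006,0.03],"roll":1},
    {"offset":[0,0,0.03],"roll":0},
    {"offset":[0,0,0.0285],"roll":0},
    {"offset":[0,0,0],"roll":0},
  ],
)

```text
clock: 4.08
tcp_pos: [0.4587, -0.2034, 0.0159]
tool_rot: [-0.001, 0.995, 0.101, -0.001]
contact_force: [-0.9, 0.5, 0.5]
grip_width: 0.646
```

Call:
step_arm(
  series=[
    {"offset":[0,0,0],"roll":0},
    {"offset":[0,0,0],"roll":0},
    {"offset":[0,0,0],"roll":0},
    {"offset":[0,0,0],"roll":0},
  ],
  grip=-1,
  force=30,
)

```text
clock: 4.58
tcp_pos: [0.4592, -0.2039, 0.0168]
tool_rot: [0.0, 0.995, 0.101, 0.0]
contact_force: [0.1, -0.5, -0.9]
grip_width: 0.003
```

Run:
```python
from h import *
np.set_printoptions(precision=4,suppress=True)
s=sensors.read_state();q=s["tool_rot"];print(s["tcp_pos"],2*np.arctan2(q[2],q[1]),s["grip_width"],s["contact_force"])
```

```text
[ 0.4592 -0.2039  0.0168] 0.20179328916752026 0.003065276658507065 [ 0.131  -0.4998 -0.8944]
```

Run:
```python
from h import *
w=save("wrist","a.png");s=save("side","b.png");c=save("scene","c.png")
z=lambda im,x,y:cv2.resize(im[y:y+100,x:x+130],(400,300),interpolation=cv2.INTER_CUBIC)
o=np.vstack([np.hstack([cv2.resize(w,(400,250)),np.zeros((250,400,3),np.uint8)]),np.hstack([z(s,340,140),z(c,180,140)])])
cv2.imwrite("pics/m1.png",o[:,:,::-1])
print(proj("side",[[.459,-.2035,.017]]),proj("scene",[[.459,-.2035,.017]]),proj("wrist",[[.459,-.2035,.017]]))
```

```text
[[401.24970167 188.3504374 ]] [[236.97130362 201.77466892]] [[320.67810799 223.33939974]]
```

View pics/m1.png

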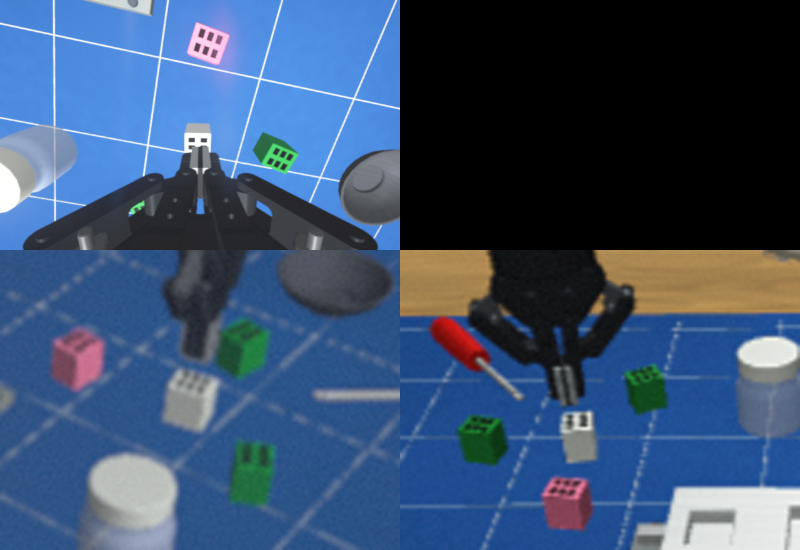

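Run:
```python
from h import *
from scipy.optimize import least_squares
np.set_printoptions(precision=4,suppress=True)
s=sensors.read_state();print(s["tcp_pos"],s["joint_positions"],s["tool_rot"])
obs=dict(side=(405,176),scene=(233.6,190))
r=least_squares(lambda p:np.concatenate([proj(c,[p])[0]-o for c,o in obs.items()]),[.46,-.2,.03]);print(r.x,r.fun)
print("wrist proj",proj("wrist",[r.x]))
o,d=ray("wrist",(320,240));print([o+d*(z-o[2])/d[2] for z in(.017,.03,.05)])
c={k:ray(k,(320,200))[0] for k in("wrist",)};print(c)
for k in("side","scene"):
    for q in outline_of("short_housing",k):
        m=q["region"];v,u=np.nonzero(m);p=at_z(k,(u.mean(),v.mean()),.016)
        if np.hypot(p[0]-.4575,p[1]+.2015)<.035: print(k,q["p"],m.sum(),fit(k,m,.028,.024,0,.032,.4575,-.2015,[-.2,.2,.6]))
```

```text
[ 0.459  -0.2038  0.0164] [-0.4913  0.1282  1.687  -0.0001  1.3263  0.8777] [0.0001 0.9949 0.1007 0.    ]
[ 0.4561 -0.2071  0.0498] [ 0.1705 -0.211   0.2193  0.2286]
wrist proj [[326.3232 252.4847]]
[array([ 0.4478, -0.2054,  0.017 ]), array([ 0.4536, -0.2042,  0.03  ]), array([ 0.4625, -0.2024,  0.05  ])]
{'wrist': array([ 0.5276, -0.1892,  0.1963])}
side 0.79 237 (array([ 0.4566, -0.2011,  0.3716]), np.float64(0.8636151331153666))
scene 0.49 171 (array([ 0.4584, -0.202 ,  0.2172]), np.float64(0.8905506458191706))
```

Call:
step_arm(
  series=[
    {"offset":[0,0,0],"roll":0},
    {"offset":[0,0,0],"roll":0},
    {"offset":[0,0,0],"roll":0},
    {"offset":[0,0,0.008],"roll":0},
    {"offset":[0,0,0.007],"roll":0},
    {"offset":[0,0,0],"roll":0},
  ],
  grip=0.2,
)

```text
clock: 5.58
tcp_pos: [0.4583, -0.2034, 0.0002]
tool_rot: [-0.001, 0.995, 0.101, -0.001]
contact_force: [0.7, 0.4, -1.1]
grip_width: 0.596
```

Run:
```python
from h import *
w=save("wrist","a.png");s=save("side","b.png");c=save("scene","c.png")
z=lambda im,x,y:cv2.resize(im[y:y+100,x:x+130],(400,300),interpolation=cv2.INTER_CUBIC)
o=np.hstack([z(s,340,140),z(c,180,140)])
cv2.imwrite("pics/m2.png",o[:,:,::-1]);st=sensors.read_state();print(st["tcp_pos"],st["contact_force"],st["grip_width"])
```

```text
[ 0.45908068 -0.20383287  0.00138218] [ 0.50112143  0.11834557 -0.47176825] 0.6012648127035818
```

View pics/m2.png

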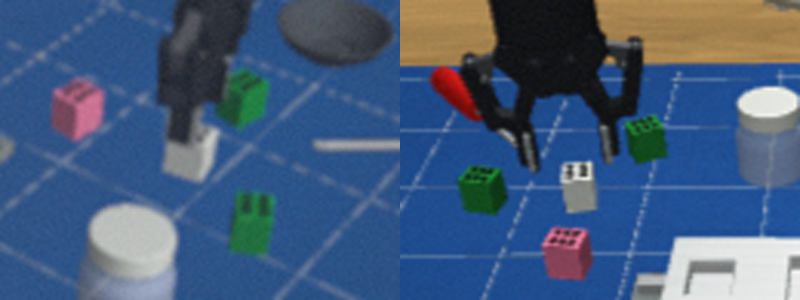

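Call:
step_arm(
  series=[
    {"offset":[0,-0.001,0.009],"roll":0},
    {"offset":[0,0,0.009],"roll":0},
    {"offset":[0,0,0],"roll":0},
  ],
)

```text
clock: 6.1
tcp_pos: [0.458, -0.2024, -0.0179]
tool_rot: [-0.001, 0.995, 0.101, -0.001]
contact_force: [0.4, 0.9, -0.1]
grip_width: 0.599
```

Call:
step_arm(
  series=[
    {"offset":[0,0,0],"roll":0},
    {"offset":[0,0,0],"roll":0},
    {"offset":[0,0,0],"roll":0},
    {"offset":[0,0,0],"roll":0},
  ],
  grip=-1,
)

```text
clock: 6.6
tcp_pos: [0.4591, -0.203, -0.0163]
tool_rot: [0.0, 0.995, 0.101, 0.0]
contact_force: [0.2, 0.7, 2.1]
grip_width: 0.274
```

Call:
step_arm(
  series=[
    {"offset":[0,0,-0.03],"roll":0},
    {"offset":[0,0,-0.045],"roll":0},
    {"offset":[0,0,-0.045],"roll":0},
    {"offset":[0.04,-0.028,0],"roll":0},
    {"offset":[0.045,-0.032,0],"roll":0},
    {"offset":[0.045,-0.032,0],"roll":0},
    {"offset":[0,0,0],"roll":6},
    {"offset":[0,0,0],"roll":5.5},
    {"offset":[0,0,0],"roll":0},
  ],
)

```text
clock: 7.72
tcp_pos: [0.5675, -0.0865, 0.1029]
tool_rot: [-0.0, 1.0, 0.001, -0.0]
contact_force: [-0.2, 0.5, -0.1]
grip_width: 0.269
```

Run:
```python
from h import *
np.set_printoptions(precision=4,suppress=True)
s=sensors.read_state();q=s["tool_rot"];T=s["tcp_pos"];print(T,2*np.arctan2(q[2],q[1]),s["grip_width"])
ims={c:save(c,c+"3.png") for c in("wrist","side","scene")}
for c in ims:
    print(c,"tcp",proj(c,[T,T+[0,0,.03]]).round(1).tolist())
    for k,z in dict(long_pocket=.032,short_pocket=.032,push_face=.033,cover=.078,short_housing=T[2]+.016).items():
        for r in place_of(k,c)[:3]: print(c,k,round(r["p"],2),np.round(r["position"],1),at_z(c,r["position"],z)[:2])
    for r in outline_of("carrier",c)[:2]:
        m=r["region"];print(c,round(r["p"],2),m.sum(),r["extent"],fit(c,m,.09,.13,.022,.044,.607,-.045,[-.1,.1]))
z=lambda im,x,y,w,h:cv2.resize(im[y:y+h,x:x+w],(400,300),interpolation=cv2.INTER_CUBIC)
o=np.vstack([np.hstack([z(ims["side"],260,80,160,120),z(ims["scene"],200,130,160,120)]),np.hstack([cv2.resize(ims["wrist"],(480,300)),np.zeros((300,320,3),np.uint8)])])
cv2.imwrite("pics/m3.png",o[:,:,::-1])
```

```text
[ 0.5675 -0.0865  0.1029] 0.00216948351073216 0.26949711672797305
wrist tcp [[320.5, 222.8], [320.6, 243.3]]
wrist long_pocket 0.77 [219.9 144.7] [ 0.6075 -0.0046]
wrist short_pocket 0.69 [308.6 142.5] [ 0.6095 -0.0768]
wrist push_face 0.96 [345.6 145.7] [ 0.6071 -0.1067]
wrist short_housing 0.95 [430.6 204.4] [ 0.5849 -0.1482]
wrist 0.6 25083 [174.2, 52.4, 352.1, 204.0] (array([ 0.6289, -0.0416, -0.0123]), np.float64(0.8240671701474761))
side tcp [[328.5, 161.0], [328.7, 148.2]]
side long_pocket 0.61 [286.9 198.8] [ 0.612  -0.0081]
side short_pocket 0.7 [309.7 183.9] [ 0.6083 -0.0758]
side push_face 0.78 [315.8 176.7] [ 0.6137 -0.1028]
side push_face 0.39 [286.4 194.8] [ 0.6207 -0.0162]
side cover 0.63 [207.7 201. ] [0.6825 0.131 ]
side short_housing 0.69 [365.3 183.7] [ 0.4572 -0.0534]
side short_housing 0.67 [416.4 176.7] [ 0.3966 -0.1307]
side short_housing 0.58 [327.5 153. ] [ 0.572  -0.0886]
side 0.74 2562 [250.2, 168.8, 336.5, 220.4] (array([ 0.6099, -0.0419, -0.024 ]), np.float64(0.8998639587989505))
scene tcp [[275.4, 198.1], [274.2, 186.2]]
scene long_pocket 0.79 [311.6 236.9] [ 0.6109 -0.0102]
scene short_pocket 0.75 [283.3 237.6] [ 0.6131 -0.0704]
scene push_face 0.82 [266.8 234.4] [ 0.6037 -0.1069]
scene cover 0.94 [383.4 240.9] [0.6764 0.1307]
scene short_housing 0.81 [275.3 190.7] [ 0.5634 -0.0858]
scene short_housing 0.67 [205.2 205.5] [ 0.6157 -0.2207]
scene short_housing 0.49 [237.4 228.7] [ 0.6889 -0.1407]
scene 0.89 2707 [263.5, 219.4, 328.7, 260.7] (array([ 0.6295, -0.0414, -0.0049]), np.float64(0.8543767186067828))
```

View pics/m3.png

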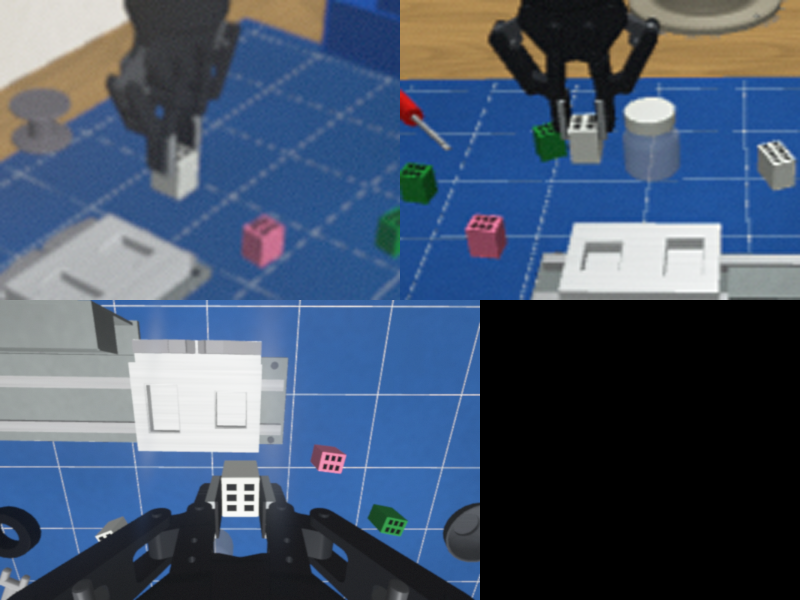

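Run:
```python
from h import *
np.set_printoptions(precision=4,suppress=True)
T=sensors.read_state()["tcp_pos"]
im=cv2.imread("pics/wrist3.png");g=im.min(2)
print("gray samples",g[80:208:8,240].tolist(),g[140,170:390:10].tolist())
for thr in(190,205,220):
    m=(g>thr).astype(np.uint8);m[:, :150]=0;m[210:]=0;m[:,390:]=0
    m=cv2.morphologyEx(m,cv2.MORPH_OPEN,np.ones((5,5)))
    n,l,st,_=cv2.connectedComponentsWithStats(m);k=1+np.argmax(st[1:,4])
    c=cv2.findContours((l==k).astype(np.uint8),0,2)[0];r=cv2.minAreaRect(max(c,key=cv2.contourArea));b=cv2.boxPoints(r)
    W=np.array([at_z("wrist",p,.044)[:2] for p in b]);print(thr,b.round(1).tolist(),"\n",W,"c",W.mean(0),[np.linalg.norm(W[i]-W[i-1]) for i in(0,1)])
    e=W[1]-W[0] if np.linalg.norm(W[1]-W[0])>.11 else W[2]-W[1];e*=np.sign(e[1]);print("rail y dir",e/np.linalg.norm(e))
# held housing top
m=(g>150).astype(np.uint8);m2=np.zeros_like(m);m2[225:300,285:355]=m[225:300,285:355]
c=cv2.findContours(cv2.morphologyEx(m2,cv2.MORPH_CLOSE,np.ones((7,7))),0,2)[0];b=cv2.boxPoints(cv2.minAreaRect(max(c,key=cv2.contourArea)))
W=np.array([at_z("wrist",p,T[2]+.0163+.032)[:2] for p in b]);print("held",b.round(1).tolist(),W,W.mean(0))
# crop of pockets
cv2.imwrite("pics/m4.png",cv2.resize(im[60:300,160:400],(720,720))[:600])
```

```text
gray samples [238, 236, 238, 235, 237, 237, 236, 237, 235, 233, 229, 226, 208, 238, 232, 236] [156, 230, 231, 149, 231, 232, 235, 233, 234, 235, 235, 236, 232, 239, 239, 240, 235, 238, 167, 168, 164, 104]
190 [[148.6999969482422, 200.10000610351562], [150.5, 68.4000015258789], [377.6000061035156, 71.5999984741211], [375.79998779296875, 203.1999969482422]] 
 [[ 0.5643  0.0536]
 [ 0.664   0.0369]
 [ 0.6621 -0.1276]
 [ 0.5619 -0.1315]] c [ 0.6131 -0.0421] [np.float64(0.18516946891558844), np.float64(0.10108655923931921)]
rail y dir [0.0115 0.9999]
205 [[170.39999389648438, 200.10000610351562], [172.1999969482422, 69.80000305175781], [358.6000061035156, 72.30000305175781], [356.79998779296875, 202.60000610351562]] 
 [[ 0.5642  0.0359]
 [ 0.6631  0.0213]
 [ 0.6616 -0.1138]
 [ 0.5623 -0.116 ]] c [ 0.6128 -0.0431] [np.float64(0.15193942122837534), np.float64(0.0999416342782938)]
rail y dir [0.0113 0.9999]
220 [[170.89999389648438, 200.6999969482422], [172.10000610351562, 70.80000305175781], [348.3999938964844, 72.5], [347.20001220703125, 202.39999389648438]] 
 [[ 0.5638  0.0356]
 [ 0.6624  0.0215]
 [ 0.6614 -0.1065]
 [ 0.5625 -0.1081]] c [ 0.6125 -0.0394] [np.float64(0.14373733705243766), np.float64(0.09960027834797702)]
rail y dir [0.0077 1.    ]
held [[295.0, 236.0], [345.0, 236.0], [345.0, 288.0], [295.0, 288.0]] [[ 0.58   -0.0744]
 [ 0.58   -0.0976]
 [ 0.5525 -0.0983]
 [ 0.5525 -0.0738]] [ 0.5663 -0.086 ]
```

View pics/m4.png

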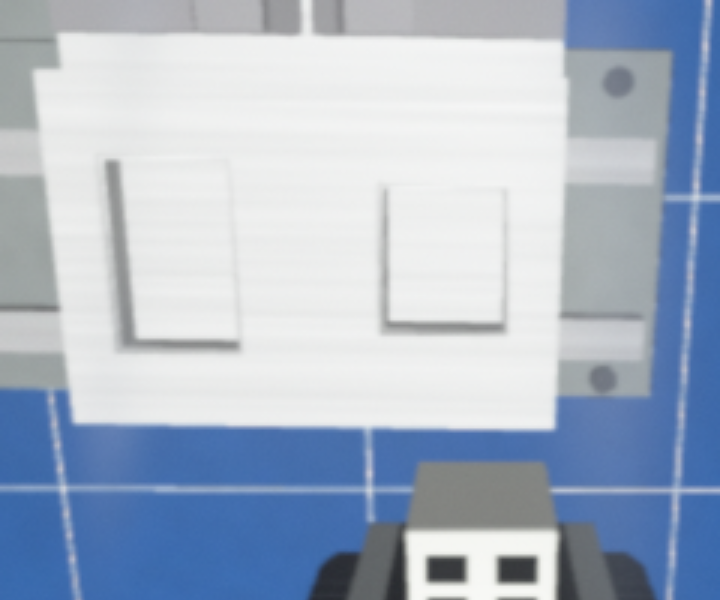

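Run:
```python
from h import *
np.set_printoptions(precision=4,suppress=True)
f=lambda p:at_z("wrist",(160+p[0]/3,60+p[1]/3),.044)[:2]
C=[]
for Q in([(379,185),(508,187),(505,333),(379,333)],[(103,158),(228,160),(242,352),(117,352)]):
    W=np.array([f(p) for p in Q]);C.append(W.mean(0));print(W,W.mean(0),[np.linalg.norm(W[i]-W[i-1]) for i in(1,2,3,0)])
d=C[1]-C[0];print(np.linalg.norm(d),-np.arctan2(d[0],d[1]))
E=[f(p) for p in((33,70),(568,78),(555,430),(74,424))];print(np.array(E))
```

```text
[[ 0.6266 -0.0603]
 [ 0.6261 -0.0929]
 [ 0.5886 -0.0925]
 [ 0.5885 -0.0592]] [ 0.6075 -0.0763] [np.float64(0.03260440714944413), np.float64(0.037569354314732156), np.float64(0.03328956212491632), np.float64(0.03807954199884988)]
[[ 0.6331  0.0087]
 [ 0.6326 -0.0226]
 [ 0.5833 -0.0227]
 [ 0.5833  0.0106]] [ 0.6081 -0.0065] [np.float64(0.0313142479785205), np.float64(0.0493092988594802), np.float64(0.03323121161285688), np.float64(0.049836663891440626)]
0.06974620222808349 -0.009036512015693365
[[ 0.6538  0.0234]
 [ 0.6522 -0.1074]
 [ 0.5617 -0.1064]
 [ 0.5632  0.0244]]
```

Call:
step_arm(
  series=[
    {"offset":[0.0206,-0.0048,0],"roll":0.6},
    {"offset":[0.0206,-0.0049,0],"roll":0},
    {"offset":[0,0,0.03],"roll":0},
    {"offset":[0,0,0.03],"roll":0},
    {"offset":[0,0,0.012],"roll":0},
    {"offset":[0,0,0.005],"roll":0},
    {"offset":[0,0,0.005],"roll":0},
    {"offset":[0,0,0.003],"roll":0},
    {"offset":[0,0,0.002],"roll":0},
    {"offset":[0,0,0],"roll":0},
  ],
)

```text
clock: 10.02
tcp_pos: [0.609, -0.0771, 0.0164]
tool_rot: [0.0, 1.0, -0.005, 0.0]
contact_force: [0.5, 0.4, -0.8]
grip_width: 0.27
```

Call:
step_arm(
  series=[
    {"offset":[0,0,0],"roll":0},
    {"offset":[0,0,0],"roll":0},
    {"offset":[0,0,0],"roll":0},
    {"offset":[0,0,-0.02],"roll":0},
    {"offset":[0,0,-0.04],"roll":0},
    {"offset":[0,0,-0.05],"roll":0},
    {"offset":[-0.03,0,-0.01],"roll":0},
    {"offset":[0,0,0],"roll":0},
  ],
  grip=0.0,
)

```text
clock: 11.02
tcp_pos: [0.579, -0.077, 0.1397]
tool_rot: [0.0, 1.0, -0.005, 0.002]
contact_force: [0.0, 0.0, 0.7]
grip_width: 0.501
```

Run:
```python
from h import *
np.set_printoptions(precision=4,suppress=True)
s=sensors.read_state();print(s["tcp_pos"],s["grip_width"])
for c in("wrist","side","scene"):
    save(c,c+"5.png")
    for k,L,z in(("short_housing",.028,.032),("long_housing",.04,0)):
        for r in outline_of(k,c):
            m=r["region"];v,u=np.nonzero(m);x,y=((.6075,-.0763) if k[0]=="s" else (.4325,.08));p=at_z(c,(u.mean(),v.mean()),z+.02)
            if np.hypot(p[0]-x,p[1]-y)<.03: print(c,k,round(r["p"],2),m.sum(),fit(c,m,L,.024,.044 if k[0]=="s" else 0,.064 if k[0]=="s" else .032,x,y,[0,.4]))
im=cv2.imread("pics/wrist5.png");cv2.imwrite("pics/m5.png",im)
```

```text
[ 0.579  -0.077   0.1397] 0.5010007411726695
wrist short_housing 0.69 983 (array([ 0.6082, -0.0764,  0.0026]), np.float64(0.9191202554097198))
side short_housing 0.83 274 (array([ 0.6036, -0.0729, -0.0174]), np.float64(0.8667125487497133))
side long_housing 0.6 496 (array([0.4331, 0.0801, 0.4871]), np.float64(0.8858984507520072))
scene short_housing 0.71 210 (array([ 0.6095, -0.0773,  0.0035]), np.float64(0.9228295819935691))
scene long_housing 0.66 230 (array([0.434 , 0.0796, 0.3069]), np.float64(0.9099236641221374))
```

View pics/m5.png

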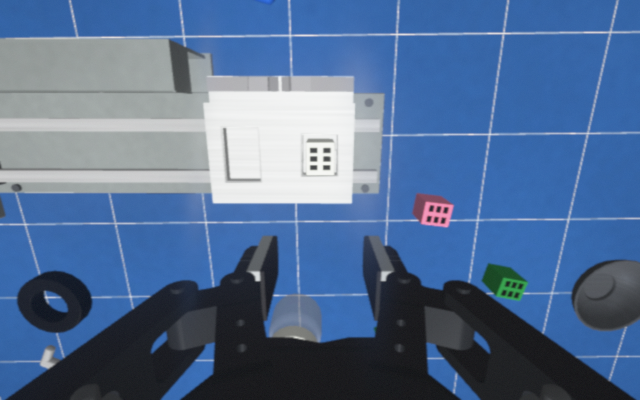

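Call:
step_arm(
  series=[
    {"offset":[-0.037,-0.0389,0],"roll":0},
    {"offset":[-0.037,-0.0389,0],"roll":0},
    {"offset":[-0.037,-0.0389,0],"roll":0},
    {"offset":[-0.037,-0.0388,0],"roll":0},
    {"offset":[0,0,0.02],"roll":-8.2},
    {"offset":[0,0,0.02],"roll":-8.2},
    {"offset":[0,0,0.03],"roll":-8.2},
    {"offset":[0,0,0],"roll":0},
    {"offset":[0,0,0],"roll":0},
  ],
)

```text
clock: 12.6
tcp_pos: [0.4331, 0.0801, 0.0674]
tool_rot: [0.0, 0.978, 0.207, 0.001]
contact_force: [0.3, 0.2, 0.3]
grip_width: 0.505
```

Run:
```python
from h import *
np.set_printoptions(precision=4,suppress=True)
s=sensors.read_state();q=s["tool_rot"];print(s["tcp_pos"],2*np.arctan2(q[2],q[1]))
grab_frame("wrist");T=s["tcp_pos"]
for r in outline_of("long_housing","wrist"):
    m=r["region"];v,u=np.nonzero(m);p=at_z("wrist",(u.mean(),v.mean()),.016)
    if np.hypot(p[0]-.4325,p[1]-.08)<.04:
        x,i=fit("wrist",m,.04,.024,0,.032,.4325,.08,[.2,.45]);a=2*np.arctan2(q[2],q[1]);d=x[:2]-T[:2]
        print(m.sum(),x,i,"tx,ty",d@[np.cos(a),np.sin(a)],d@[np.sin(a),-np.cos(a)],"roll",np.degrees(a-x[2]))
```

```text
[0.4331 0.0801 0.0674] 0.4172005595270682
1904 [0.4325 0.0801 0.4045] 0.9589227938844128 tx,ty -0.000546268380719512 -0.0001710187293501471 roll 0.7269941402759843
```

Call:
step_arm(
  series=[
    {"offset":[-0.0005,0,0.03],"roll":0.5},
    {"offset":[0,0,0.03],"roll":0},
    {"offset":[0,0,0.015],"roll":0},
    {"offset":[0,0,0.008],"roll":0},
    {"offset":[0,0,0],"roll":0},
  ],
)

```text
clock: 13.32
tcp_pos: [0.4323, 0.0799, -0.0163]
tool_rot: [0.0, 0.979, 0.204, 0.0]
contact_force: [0.1, 0.1, -0.4]
grip_width: 0.502
```

Call:
step_arm(
  series=[
    {"offset":[0,0,0],"roll":0},
    {"offset":[0,0,0],"roll":0},
    {"offset":[0,0,0],"roll":0},
    {"offset":[0,0,0],"roll":0},
  ],
  grip=-1,
)

```text
clock: 13.82
tcp_pos: [0.433, 0.08, -0.0155]
tool_rot: [0.0, 0.979, 0.204, 0.001]
contact_force: [-0.6, -1.4, 6.7]
grip_width: 0.273
```

Call:
step_arm(
  series=[
    {"offset":[0,0,-0.03],"roll":0},
    {"offset":[0,0,-0.045],"roll":0},
    {"offset":[0,0,-0.045],"roll":0},
    {"offset":[0.0225,0.0333,0],"roll":0},
    {"offset":[0.0225,0.0333,0],"roll":0},
    {"offset":[0.0225,0.0333,0],"roll":0},
    {"offset":[0.0225,0.0333,0],"roll":8},
    {"offset":[0,0,0],"roll":8},
    {"offset":[0,0,0],"roll":8},
    {"offset":[0,0,0],"roll":0},
  ],
)

```text
clock: 15.08
tcp_pos: [0.5675, -0.0063, 0.103]
tool_rot: [0.0, 1.0, -0.003, -0.0]
contact_force: [-0.1, 0.0, -1.0]
grip_width: 0.274
```

Run:
```python
from h import *
np.set_printoptions(precision=4,suppress=True)
s=sensors.read_state();T=s["tcp_pos"];q=s["tool_rot"];print(T,2*np.arctan2(q[2],q[1]),s["grip_width"])
im=save("wrist","w6.png")[:,:,::-1];g=im.min(2)
m=(g>150).astype(np.uint8);m2=np.zeros_like(m);m2[215:310,285:355]=m[215:310,285:355]
c=cv2.findContours(cv2.morphologyEx(m2,cv2.MORPH_CLOSE,np.ones((7,7))),0,2)[0];b=cv2.boxPoints(cv2.minAreaRect(max(c,key=cv2.contourArea)))
W=np.array([at_z("wrist",p,T[2]+.0163+.032)[:2] for p in b]);print("held",b.round(1).tolist(),W,W.mean(0)-T[:2])
for k in("long_pocket","short_pocket"):
    for r in place_of(k,"wrist")[:2]: print(k,r["p"],at_z("wrist",r["position"],.032)[:2])
cv2.imwrite("pics/m6.png",cv2.resize(im[60:300,140:400],(650,600),interpolation=cv2.INTER_CUBIC))
```

```text
[ 0.5675 -0.0063  0.103 ] -0.006447061566855137 0.27393159112080223
held [[285.0, 221.0], [351.0, 221.0], [351.0, 296.0], [285.0, 296.0]] [[ 0.5873  0.0103]
 [ 0.5872 -0.0199]
 [ 0.5477 -0.0209]
 [ 0.5478  0.0117]] [-0.      0.0016]
long_pocket 0.95 [ 0.6072 -0.0062]
long_pocket 0.26 [ 0.432  -0.0427]
short_pocket 0.7 [ 0.6104 -0.0755]
short_pocket 0.38 [ 0.4299 -0.0433]
```

View pics/m6.png

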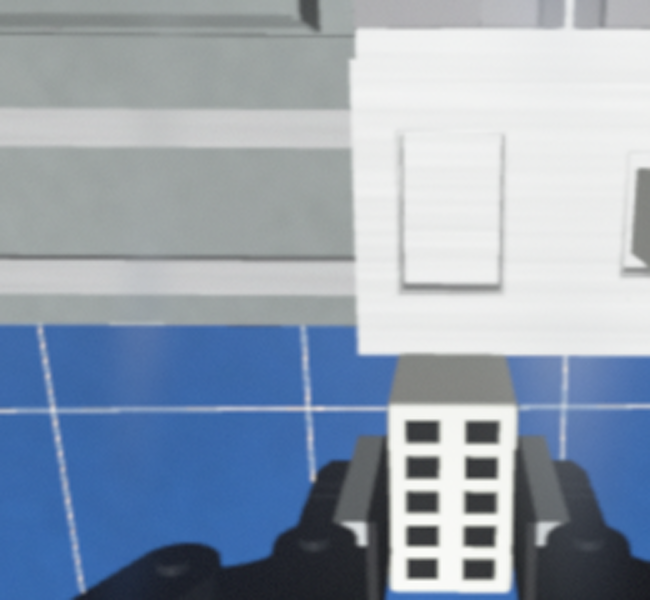

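Call:
step_arm(
  series=[
    {"offset":[0.02,0,0],"roll":0.2},
    {"offset":[0.0202,0,0],"roll":0},
    {"offset":[0,0,0.03],"roll":0},
    {"offset":[0,0,0.03],"roll":0},
    {"offset":[0,0,0.012],"roll":0},
    {"offset":[0,0,0.005],"roll":0},
    {"offset":[0,0,0.005],"roll":0},
    {"offset":[0,0,0.003],"roll":0},
    {"offset":[0,0,0.002],"roll":0},
    {"offset":[0,0,0],"roll":0},
  ],
)

```text
clock: 16.48
tcp_pos: [0.6081, -0.0067, 0.0166]
tool_rot: [0.0, 1.0, -0.006, 0.0]
contact_force: [0.0, 0.8, -0.7]
grip_width: 0.269
```

Call:
step_arm(
  series=[
    {"offset":[0,0,0],"roll":0},
    {"offset":[0,0,0],"roll":0},
    {"offset":[0,0,0],"roll":0},
    {"offset":[0,0,-0.02],"roll":0},
    {"offset":[0,0,-0.04],"roll":0},
    {"offset":[0,0,-0.05],"roll":0},
    {"offset":[0,0.05,-0.01],"roll":0},
    {"offset":[0,0.055,0],"roll":0},
    {"offset":[0,0.057,0],"roll":0},
    {"offset":[0,0,0],"roll":0},
  ],
  grip=-0.1,
)

```text
clock: 17.73
tcp_pos: [0.6057, -0.1727, 0.1378]
tool_rot: [0.001, 1.0, -0.008, 0.001]
contact_force: [-0.6, 0.9, -0.4]
grip_width: 0.448
```

Call:
step_arm(
  series=[
    {"offset":[0,0,0],"roll":-10},
    {"offset":[0,0,0],"roll":-10},
    {"offset":[0,0,0],"roll":-10},
    {"offset":[0,0,0],"roll":-10},
    {"offset":[0,0,0],"roll":-10},
    {"offset":[0,0,0],"roll":-10},
    {"offset":[0,0,0],"roll":-10},
    {"offset":[0,0,0],"roll":-10},
    {"offset":[0,0,0],"roll":-10},
    {"offset":[0,0,0],"roll":0},
  ],
  grip=-1,
)

```text
clock: 18.98
tcp_pos: [0.6064, -0.1679, 0.1376]
tool_rot: [0.001, 0.711, 0.703, 0.0]
contact_force: [0.4, 0.5, -0.2]
grip_width: -0.0
```

```bash
cat > chk.py <<'E'
from h import *
import sys
np.set_printoptions(precision=4,suppress=True)
d=float(sys.argv[1])
s=sensors.read_state();q=s["tool_rot"];print(s["clock"],s["tcp_pos"],2*np.arctan2(q[2],q[1]),s["contact_force"])
for c in("wrist","side","scene"):
    save(c,c+"9.png")
    for k,L,x,y in(("short_housing",.028,.6075+.01*d,-.0763+d),("long_housing",.04,.608+.01*d,-.0065+d)):
        for r in outline_of(k,c):
            m=r["region"];v,u=np.nonzero(m);p=at_z(c,(u.mean(),v.mean()),.055)
            if np.hypot(p[0]-x,p[1]-y)<.03: print(c,k,round(r["p"],2),m.sum(),fit(c,m,L,.024,.044,.064,x,y,[0]))
    for k in("short_pocket","long_pocket","push_face"):
        for r in place_of(k,c)[:1]: print(c,k,round(r["p"],2),at_z(c,r["position"],.033)[:2])
E
python3 chk.py 0
python3 - <<'E'
import cv2,numpy as np
a=cv2.imread("pics/wrist9.png");b=cv2.imread("pics/scene9.png");c=cv2.imread("pics/side9.png")
z=lambda im,x,y:cv2.resize(im[y:y+120,x:x+160],(400,300),interpolation=cv2.INTER_CUBIC)
cv2.imwrite("pics/m9.png",np.vstack([np.hstack([z(b,210,150),z(c,240,100)]),np.hstack([cv2.resize(a,(480,300)),np.zeros((300,320,3),np.uint8)])]))
E
```

```text
18.975 [ 0.6064 -0.1679  0.1376] 1.558962275118238 [ 0.4386  0.4709 -0.2023]
wrist short_housing 0.74 1190 (array([ 0.6081, -0.0768,  0.0008]), np.float64(0.9393787825739008))
wrist long_housing 0.52 339 (array([ 0.6072, -0.0092, -0.0404]), np.float64(0.8868120456905504))
wrist push_face 0.69 [ 0.6077 -0.1071]
side short_housing 0.74 282 (array([ 0.6038, -0.0731,  0.0133]), np.float64(0.8408381631743201))
side long_housing 0.59 356 (array([ 0.6054, -0.0045, -0.0815]), np.float64(0.9164781625195755))
side long_pocket 0.93 [ 0.6078 -0.0063]
side push_face 0.94 [ 0.6091 -0.1015]
scene short_housing 0.45 199 (array([ 0.6109, -0.076 ,  0.0849]), np.float64(0.9030596788851863))
scene long_housing 0.84 257 (array([ 0.6124, -0.0067, -0.0465]), np.float64(0.8914123491838183))
scene short_pocket 0.92 [ 0.6149 -0.0778]
scene long_pocket 0.6 [ 0.6173 -0.0114]
scene push_face 0.77 [ 0.6037 -0.1056]
```

View pics/m9.png

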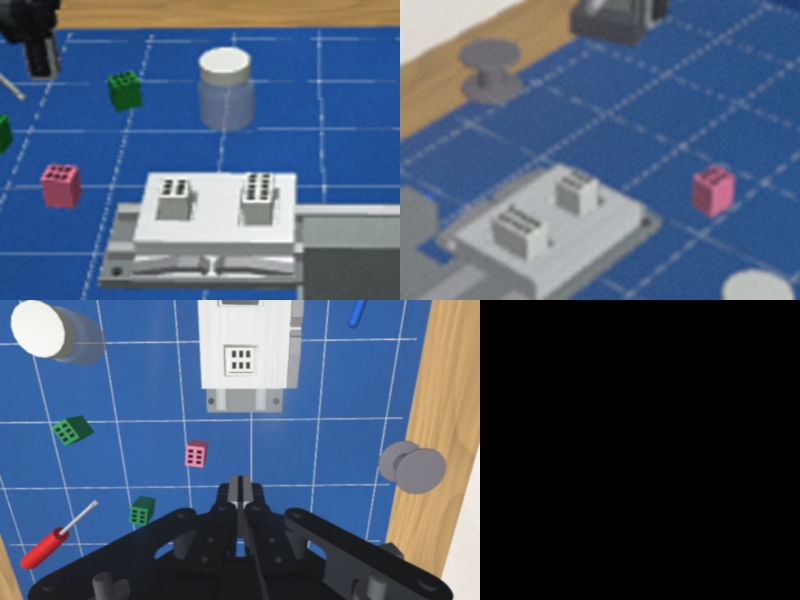

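Call:
step_arm(
  series=[
    {"offset":[0,0.001,0.04],"roll":0},
    {"offset":[0,0,0.04],"roll":0},
    {"offset":[0,0,0.04],"roll":0},
    {"offset":[0,0,0.018],"roll":0},
    {"offset":[0,0,0],"roll":0},
    {"offset":[0.015,0,0],"roll":0},
    {"offset":[0.015,0,0],"roll":0},
    {"offset":[0.01,0,0],"roll":0},
    {"offset":[0.005,0,0],"roll":0},
    {"offset":[0,0,0],"roll":0},
  ],
)

```text
clock: 21.12
tcp_pos: [0.6077, -0.1233, -0.0015]
tool_rot: [0.0, 0.711, 0.703, -0.0]
contact_force: [-0.0, -0.4, 0.0]
grip_width: 0.003
```

Call:
step_arm(
  series=[
    {"offset":[0.003,0,0],"roll":0},
    {"offset":[0.003,0,0],"roll":0},
    {"offset":[0.003,0,0],"roll":0},
    {"offset":[0.003,0,0],"roll":0},
    {"offset":[0.003,0,0],"roll":0},
    {"offset":[0.003,0,0],"roll":0},
  ],
)

```text
clock: 21.88
tcp_pos: [0.6078, -0.1055, -0.0017]
tool_rot: [0.0, 0.711, 0.703, -0.0]
contact_force: [-0.0, -1.1, -1.5]
grip_width: 0.0
```

Call:
step_arm(
  series=[
    {"offset":[0.004,0,0],"roll":0},
    {"offset":[0.004,0,0],"roll":0},
    {"offset":[0.004,0,0],"roll":0},
    {"offset":[0.004,0,0],"roll":0},
    {"offset":[0.004,0,0],"roll":0},
  ],
)

```text
clock: 22.5
tcp_pos: [0.608, -0.0853, -0.0018]
tool_rot: [0.0, 0.711, 0.703, -0.0]
contact_force: [0.3, -2.4, -0.4]
grip_width: 0.001
```

Run:
```python
from h import *
np.set_printoptions(precision=4,suppress=True)
print(sensors.read_state()["contact_force"],sensors.read_state()["tcp_pos"])
for c in("side","scene","wrist"):
    grab_frame(c)
    for k in("push_face","short_pocket","long_pocket"):
        for r in place_of(k,c)[:1]: print(c,k,round(r["p"],2),at_z(c,r["position"],.033)[:2])
```

```text
[ 0.3375 -2.363  -0.3918] [ 0.608  -0.0853 -0.0018]
side push_face 0.63 [ 0.6091 -0.0689]
side short_pocket 0.7 [ 0.609  -0.0482]
side long_pocket 0.58 [0.6097 0.0185]
scene push_face 0.8 [ 0.6071 -0.0714]
scene short_pocket 0.65 [ 0.6182 -0.0365]
scene long_pocket 0.9 [0.6176 0.0191]
wrist push_face 0.67 [ 0.6087 -0.0738]
```

Call:
step_arm(
  series=[
    {"offset":[0.004,0,0],"roll":0},
    {"offset":[0.004,0,0],"roll":0},
    {"offset":[0.004,0,0],"roll":0},
    {"offset":[0.004,0,0],"roll":0},
    {"offset":[0.004,0,0],"roll":0},
  ],
)

```text
clock: 23.72
tcp_pos: [0.6083, -0.0654, -0.0017]
tool_rot: [0.0, 0.711, 0.703, -0.0]
contact_force: [0.3, -2.3, -0.9]
grip_width: 0.001
```

Call:
step_arm(
  series=[
    {"offset":[0.004,0,0],"roll":0},
    {"offset":[0.004,0,0],"roll":0},
    {"offset":[0.004,0,0],"roll":0},
  ],
)

```text
clock: 24.1
tcp_pos: [0.6084, -0.0534, -0.0017]
tool_rot: [0.0, 0.711, 0.703, -0.0]
contact_force: [0.6, -1.8, -0.8]
grip_width: 0.003
```

Call:
step_arm(
  series=[
    {"offset":[0.004,0,0],"roll":0},
    {"offset":[0.004,0,0],"roll":0},
    {"offset":[0.004,0,0],"roll":0},
  ],
)

```text
clock: 24.48
tcp_pos: [0.6085, -0.0413, -0.0017]
tool_rot: [0.0, 0.711, 0.703, 0.0]
contact_force: [0.3, -1.6, -0.1]
grip_width: 0.004
```

Call:
step_arm(
  series=[
    {"offset":[0.004,0,0],"roll":0},
    {"offset":[0.004,0,0],"roll":0},
    {"offset":[0.004,0,0],"roll":0},
  ],
)

```text
clock: 24.85
tcp_pos: [0.6087, -0.0294, -0.0017]
tool_rot: [0.0, 0.711, 0.703, 0.0]
contact_force: [0.3, -1.4, 0.3]
grip_width: 0.003
```

Call:
step_arm(
  series=[
    {"offset":[0.004,0,0],"roll":0},
    {"offset":[0.004,0,0],"roll":0},
    {"offset":[0.004,0,0],"roll":0},
  ],
)

```text
clock: 25.22
tcp_pos: [0.6088, -0.0191, -0.0016]
tool_rot: [0.001, 0.711, 0.703, -0.001]
contact_force: [-0.1, -8.9, 0.2]
grip_width: 0.001
```

Call:
step_arm(
  series=[
    {"offset":[0.004,0,0],"roll":0},
    {"offset":[0.004,0,0],"roll":0},
    {"offset":[0.004,0,0],"roll":0},
  ],
)

```text
clock: 25.6
tcp_pos: [0.6089, -0.0075, -0.0016]
tool_rot: [0.001, 0.711, 0.703, -0.001]
contact_force: [0.3, -10.3, 0.4]
grip_width: 0.001
```

Call:
step_arm(
  series=[
    {"offset":[0.004,0,0],"roll":0},
    {"offset":[0.004,0,0],"roll":0},
    {"offset":[0.002,0,0],"roll":0},
  ],
)

```text
clock: 25.98
tcp_pos: [0.609, 0.0025, -0.0017]
tool_rot: [0.001, 0.711, 0.703, -0.001]
contact_force: [1.3, -10.7, -0.7]
grip_width: -0.001
```

Call:
step_arm(
  series=[
    {"offset":[0.002,0,0],"roll":0},
    {"offset":[0.002,0,0],"roll":0},
    {"offset":[0.002,0,0],"roll":0},
  ],
)

```text
clock: 26.35
tcp_pos: [0.6091, 0.0089, -0.0017]
tool_rot: [0.001, 0.711, 0.703, -0.001]
contact_force: [0.7, -6.3, 0.0]
grip_width: -0.0
```

Call:
step_arm(
  series=[
    {"offset":[0.002,0,0],"roll":0},
    {"offset":[0.002,0,0],"roll":0},
  ],
)

```text
clock: 26.6
tcp_pos: [0.6092, 0.013, -0.0017]
tool_rot: [0.001, 0.711, 0.703, -0.001]
contact_force: [0.0, -7.9, 0.2]
grip_width: 0.003
```

Call:
step_arm(
  series=[
    {"offset":[0.002,0,0],"roll":0},
    {"offset":[0.002,0,0],"roll":0},
  ],
)

```text
clock: 26.85
tcp_pos: [0.6092, 0.017, -0.0017]
tool_rot: [0.001, 0.711, 0.703, -0.001]
contact_force: [1.3, -7.5, 1.0]
grip_width: -0.002
```

Call:
step_arm(
  series=[
    {"offset":[0.001,0,0],"roll":0},
    {"offset":[0.001,0,0],"roll":0},
  ],
)

```text
clock: 27.1
tcp_pos: [0.6092, 0.019, -0.0017]
tool_rot: [0.001, 0.711, 0.703, -0.001]
contact_force: [0.5, -7.4, 0.1]
grip_width: 0.003
```

Call:
step_arm(
  series=[
    {"offset":[0.001,0,0],"roll":0},
    {"offset":[0,0,0],"roll":0},
  ],
)

```text
clock: 27.35
tcp_pos: [0.6093, 0.0204, -0.0017]
tool_rot: [0.001, 0.711, 0.703, -0.001]
contact_force: [1.0, -5.7, -0.1]
grip_width: -0.002
```

Call:
step_arm(
  series=[
    {"offset":[0.001,0,0],"roll":0},
    {"offset":[0,0,0],"roll":0},
  ],
)

```text
clock: 27.6
tcp_pos: [0.6093, 0.0214, -0.0017]
tool_rot: [0.001, 0.711, 0.703, -0.001]
contact_force: [0.9, -6.4, 0.7]
grip_width: -0.001
```

Call:
step_arm(
  series=[
    {"offset":[0.001,0,0],"roll":0},
    {"offset":[0,0,0],"roll":0},
  ],
)

```text
clock: 27.85
tcp_pos: [0.6093, 0.0224, -0.0017]
tool_rot: [0.001, 0.711, 0.703, -0.001]
contact_force: [0.7, -6.7, 0.5]
grip_width: -0.002
```

Call:
step_arm(
  series=[
    {"offset":[0.001,0,0],"roll":0},
    {"offset":[0,0,0],"roll":0},
  ],
)

```text
clock: 28.1
tcp_pos: [0.6093, 0.0234, -0.0017]
tool_rot: [0.001, 0.711, 0.703, -0.001]
contact_force: [0.5, -6.4, 0.2]
grip_width: 0.0
```

Call:
step_arm(
  series=[
    {"offset":[0.001,0,0],"roll":0},
    {"offset":[0,0,0],"roll":0},
  ],
)

```text
clock: 28.35
tcp_pos: [0.6093, 0.0244, -0.0017]
tool_rot: [0.001, 0.711, 0.703, -0.001]
contact_force: [0.3, -6.8, 0.4]
grip_width: 0.0
```

Call:
step_arm(
  series=[
    {"offset":[0.001,0,0],"roll":0},
    {"offset":[0,0,0],"roll":0},
  ],
)

```text
clock: 28.6
tcp_pos: [0.6093, 0.0253, -0.0017]
tool_rot: [0.001, 0.711, 0.703, -0.001]
contact_force: [0.3, -7.1, 0.2]
grip_width: 0.0
```

Call:
step_arm(
  series=[
    {"offset":[0.001,0,0],"roll":0},
    {"offset":[0,0,0],"roll":0},
  ],
)

```text
clock: 28.85
tcp_pos: [0.6094, 0.0267, -0.0017]
tool_rot: [0.0, 0.711, 0.703, -0.0]
contact_force: [0.9, -5.0, 0.4]
grip_width: 0.004
```

Call:
step_arm(
  series=[
    {"offset":[0.001,0,0],"roll":0},
    {"offset":[0,0,0],"roll":0},
  ],
)

```text
clock: 29.1
tcp_pos: [0.6093, 0.0276, -0.0017]
tool_rot: [0.001, 0.711, 0.703, -0.0]
contact_force: [0.6, -5.7, -0.0]
grip_width: 0.002
```

Call:
step_arm(
  series=[
    {"offset":[0.001,0,0],"roll":0},
    {"offset":[0,0,0],"roll":0},
  ],
)

```text
clock: 29.35
tcp_pos: [0.6094, 0.0289, -0.0017]
tool_rot: [0.0, 0.711, 0.703, -0.0]
contact_force: [1.6, -3.8, -0.1]
grip_width: -0.001
```

Call:
step_arm(
  series=[
    {"offset":[0,0,0],"roll":0},
  ],
)

```text
clock: 29.48
tcp_pos: [0.6094, 0.0291, -0.0017]
tool_rot: [0.0, 0.711, 0.703, -0.0]
contact_force: [1.6, -5.3, 1.1]
grip_width: -0.003
```

Call:
step_arm(
  series=[
    {"offset":[0.001,0,0],"roll":0},
    {"offset":[0,0,0],"roll":0},
  ],
)

```text
clock: 29.72
tcp_pos: [0.6094, 0.0308, -0.0017]
tool_rot: [-0.0, 0.711, 0.703, 0.0]
contact_force: [1.8, -2.6, -0.4]
grip_width: 0.001
```

Call:
step_arm(
  series=[
    {"offset":[0,0,0],"roll":0},
    {"offset":[0,0,0],"roll":0},
  ],
)

```text
clock: 29.98
tcp_pos: [0.6092, 0.0308, -0.0017]
tool_rot: [-0.0, 0.711, 0.703, 0.0]
contact_force: [0.4, -1.1, -0.2]
grip_width: -0.001
```

Call:
step_arm(
  series=[
    {"offset":[0.001,0,0],"roll":0},
    {"offset":[0,0,0],"roll":0},
  ],
)

```text
clock: 30.22
tcp_pos: [0.6092, 0.0317, -0.0017]
tool_rot: [-0.0, 0.711, 0.703, 0.0]
contact_force: [0.8, 0.1, 1.1]
grip_width: -0.002
```

Call:
step_arm(
  series=[
    {"offset":[0.001,0,0],"roll":0},
    {"offset":[0,0,0],"roll":0},
  ],
)

```text
clock: 30.48
tcp_pos: [0.6092, 0.0327, -0.0018]
tool_rot: [-0.0, 0.711, 0.703, 0.0]
contact_force: [-0.6, -0.5, 0.8]
grip_width: -0.001
```

Call:
step_arm(
  series=[
    {"offset":[0.001,0,0],"roll":0},
    {"offset":[0,0,0],"roll":0},
  ],
)

```text
clock: 30.72
tcp_pos: [0.6092, 0.0336, -0.0018]
tool_rot: [-0.0, 0.711, 0.703, 0.0]
contact_force: [-1.2, -0.9, 0.6]
grip_width: -0.002
```

Call:
step_arm(
  series=[
    {"offset":[0.001,0,0],"roll":0},
    {"offset":[0,0,0],"roll":0},
  ],
)

```text
clock: 30.98
tcp_pos: [0.6093, 0.0346, -0.0018]
tool_rot: [-0.0, 0.711, 0.703, -0.0]
contact_force: [-0.3, -0.2, -0.0]
grip_width: -0.0
```

Call:
step_arm(
  series=[
    {"offset":[0.001,0,0],"roll":0},
    {"offset":[0,0,0],"roll":0},
  ],
)

```text
clock: 31.22
tcp_pos: [0.6093, 0.0354, -0.0018]
tool_rot: [-0.0, 0.711, 0.703, -0.0]
contact_force: [-0.8, -0.8, 0.4]
grip_width: 0.002
```

```bash
sed -i 's/\[0\]))$/[0]))/' chk.py; python3 chk.py 0.155
```

```text
31.225 [ 0.6093  0.0354 -0.0018] 1.5597619853668117 [-0.8265 -0.8081  0.4306]
wrist short_housing 0.72 5098 (array([ 0.6099,  0.0764, -0.0112]), np.float64(0.9514290575025519))
wrist long_housing 0.84 4254 (array([ 0.6096,  0.1448, -0.0125]), np.float64(0.944247762941488))
wrist push_face 0.92 [0.6101 0.0463]
side short_housing 0.58 306 (array([0.6057, 0.0777, 0.0571]), np.float64(0.8954717733891882))
side long_housing 0.62 420 (array([ 0.6068,  0.1488, -0.0794]), np.float64(0.9095375722543353))
side short_pocket 0.59 [0.6059 0.0773]
side long_pocket 0.84 [0.6135 0.1435]
side push_face 0.76 [0.6107 0.0496]
scene short_housing 0.5 135 (array([ 0.6082,  0.0762, -0.0709]), np.float64(0.6893394375408763))
scene long_housing 0.68 226 (array([ 0.608 ,  0.1459, -0.0589]), np.float64(0.8426150121065376))
scene short_pocket 0.91 [0.618  0.0807]
scene long_pocket 0.92 [0.6056 0.145 ]
scene push_face 0.74 [0.6054 0.0425]
```

Call:
step_arm(
  series=[
    {"offset":[0.001,0,0],"roll":0},
    {"offset":[0,0,0],"roll":0},
  ],
)

```text
clock: 32.38
tcp_pos: [0.6094, 0.0356, -0.0017]
tool_rot: [0.0, 0.711, 0.703, -0.0]
contact_force: [-0.7, -5.1, -0.8]
grip_width: -0.002
```

Call:
step_arm(
  series=[
    {"offset":[0.0007,0,0],"roll":0},
    {"offset":[0,0,0],"roll":0},
  ],
)

```text
clock: 32.62
tcp_pos: [0.6094, 0.0357, -0.0017]
tool_rot: [0.001, 0.711, 0.703, -0.001]
contact_force: [-0.7, -7.4, -0.3]
grip_width: 0.003
```

Call:
step_arm(
  series=[
    {"offset":[0.001,0,0],"roll":0},
    {"offset":[0,0,0],"roll":0},
  ],
)

```text
clock: 32.88
tcp_pos: [0.6094, 0.0359, -0.0016]
tool_rot: [0.001, 0.711, 0.703, -0.001]
contact_force: [-1.5, -9.3, -0.2]
grip_width: -0.003
```

Call:
step_arm(
  series=[
    {"offset":[-0.006,0,0],"roll":0},
    {"offset":[-0.02,0,0],"roll":0},
    {"offset":[-0.04,0,0],"roll":0},
    {"offset":[-0.05,0,0],"roll":0},
    {"offset":[0,0,-0.04],"roll":0},
    {"offset":[0,0,-0.05],"roll":0},
    {"offset":[0,0,-0.05],"roll":0},
    {"offset":[0,0,0],"roll":0},
  ],
)

```text
clock: 33.88
tcp_pos: [0.6105, -0.0791, 0.1442]
tool_rot: [0.004, 0.711, 0.703, 0.003]
contact_force: [-0.2, 0.8, -0.4]
grip_width: 0.001
```

```bash
python3 chk.py 0.153
python3 - <<'E'
import cv2,numpy as np
from h import *
for c in("side","scene"):
    for k in("jar","tape"):
        for r in place_of(k,c)[:1]: print(c,k,at_z(c,r["position"],0)[:2])
a=cv2.imread("pics/wrist9.png");b=cv2.imread("pics/scene9.png");c=cv2.imread("pics/side9.png")
z=lambda im,x,y:cv2.resize(im[y:y+120,x:x+160],(400,300),interpolation=cv2.INTER_CUBIC)
cv2.imwrite("pics/m10.png",np.vstack([np.hstack([z(b,280,170),z(c,190,130)]),np.hstack([cv2.resize(a,(480,300)),np.zeros((300,320,3),np.uint8)])]))
E
```

```text
33.875 [ 0.6105 -0.0791  0.1442] 1.5593984121267157 [-0.2152  0.7597 -0.3964]
wrist short_housing 0.6 581 (array([ 0.6065,  0.0744, -0.0045]), np.float64(0.9119071644803229))
wrist push_face 0.9 [0.6055 0.0488]
side short_housing 0.85 345 (array([ 0.6054,  0.0801, -0.0725]), np.float64(0.8283433133732535))
side long_housing 0.57 427 (array([ 0.6075,  0.1484, -0.1321]), np.float64(0.9133767172812726))
side short_pocket 0.56 [0.6032 0.0784]
side long_pocket 0.64 [0.6025 0.1469]
side push_face 0.57 [0.6044 0.054 ]
scene short_housing 0.49 179 (array([ 0.6067,  0.076 , -0.043 ]), np.float64(0.9155251141552512))
scene long_housing 0.69 245 (array([ 0.6067,  0.1467, -0.02  ]), np.float64(0.869198312236287))
scene long_pocket 0.89 [0.6175 0.1469]
scene push_face 0.62 [0.6004 0.0483]
side jar [ 0.40998128 -0.04096961]
side tape [0.4387434  0.22767833]
scene jar [ 0.40719111 -0.03993527]
scene tape [0.4452541  0.23847354]
```

View pics/m10.png

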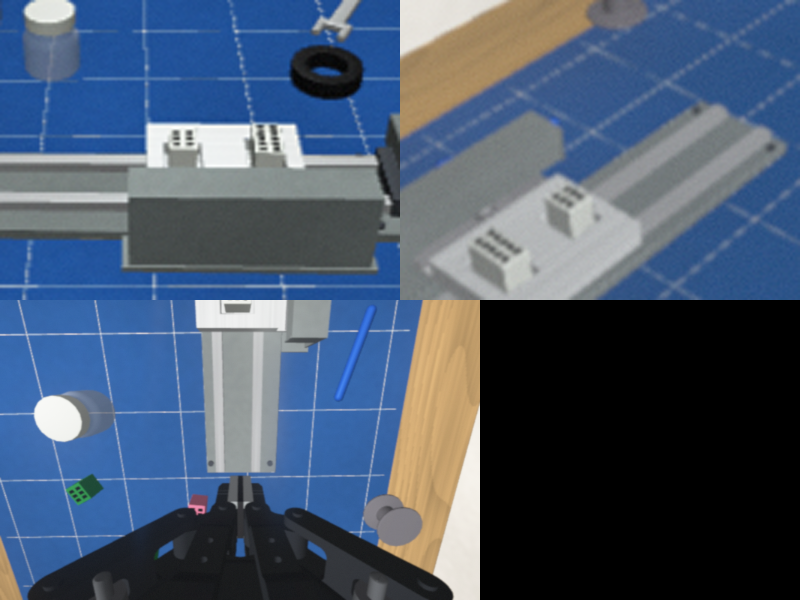

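```bash
python3 -c "
from station import sign_off,sensors
print(sensors.read_state()['qvel'].round(4));print(sign_off())"
```

```text
[ 0.0025 -0.001  -0.      0.0004 -0.0003  0.0004]
the job is handed in; nothing more can be done
None
```

Both housings are in their own pockets and let go, and the carrier was pushed into the detent and left there. The job was handed in at about 34 s with the arm clear of everything; no verdict was reported.

- **Fingertip offset:** the first grasp closed on nothing. The fingertips were about 30 mm higher than the reported TCP height. I allowed for that from then on, and both grasps then held.
- **Detent:** the push force went from about 2 N to 11 N on the ramp, then about 6–7 N on the level stretch. It then dropped to zero as the carrier jumped about 5 mm ahead. Pushing on to 9.3 N moved it only about 0.3 mm, so I take it as seated. The total travel was about 153 mm from where it started. I did not push harder, and the carrier's absolute travel and the plunger lift could not be read directly.
- **Housings at the end:** the last pictures show both upright in their pockets. The position fits were 0–4 mm from where the pockets should be. The wrist camera no longer had the long housing in view, and the yaw fits from the side camera were poor (up to -0.13 rad).
- **Jar and tape:** the jar was within about 3 mm of where it started. The tape reads differ by up to 7 mm, which is within the network's scatter, and the arm never went near it.

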